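# Tip the polished jars into the crate

## Task

Roll the wooden crate along the rollers until it rests against the end stop below the tilting pan. Then lift the pan's handle to tilt the pan to 45 degrees (never beyond 60), hold it there for about two seconds so that both brass jars roll into the crate, lower the pan back to level and let go, with the crate still at the stop. Leave the hammer, the bowl and the spectacle case alone.

Things in the scene. Friction and masses are not known exactly. Their poses are not given: they have to be found in the camera images.
- station: Fixed packing station: level roller track, end stop, tilting pan on a wooden stand. Origin on the bench under the middle of the end stop's face; z up; y runs along the track from the crate through the stop to the pan; x runs across the track, parallel to the pan's hinge. End stop: steel plate 10 mm thick, top 85 mm up. Stand's foot (to y = 210 mm) and two hinge cheeks (189 mm high) are behind it.
- track_mid (a point): Middle of the roller track, level with the tops of the rollers, 40 mm above the bench and 210 mm before the stop's face. Rollers 30 mm in diameter, track 400 mm long, between steel side rails (inner faces 93 mm either side of the middle, tops 62 mm above the bench). Slight bearing drag: 1 to 2 N moves the crate and it soon stops when let go.
- crate_center (a point): Centre, half-way up, of the loose open-topped plywood crate on the rollers: 180 x 180 x 80 mm outside, walls and floor 10 mm, about 0.75 kg, axes along the station's at the start. Resting against the stop it is at y = -90, z = 80 mm in the station's frame, its rim 120 mm above the bench. Its outer face away from the pan is free to be pushed.
- pan_handle (a point): Middle of the pan's handle: round steel bar, 14 mm thick, 110 mm long, parallel to the station's x, 46 mm clear of the pan's back wall, joined to it at both ends. With the pan level it is 155 mm beyond (station +y) and 40 mm above the hinge axis, 210 mm above the bench; it moves on a circle of 160 mm radius about the hinge. Can be pinched from above, and turns between the fingers.
- pan_hinge (a point): Point on the pan's fixed hinge axis, which runs along the station's x: 26 mm behind the stop's face and 170 mm above the bench.
- pan (a joint): Tilt of the brass pan, rad: 0 level, grows as the handle is raised and the lip dips towards the crate; 0.785 is 45 degrees; range -0.15 to 1.4. Stiff hinge: the pan stays where it is left (3 to 10 N at the handle moves it).
- pan_lip (a point): Middle of the pan's pouring lip, above the crate when that is at the stop; it clears the crate's rim at tilts up to 60 degrees. The pan is an open brass tray 126 mm wide, 60 mm deep: flat floor 12 mm below the hinge axis, back wall on the handle's side, and a ramp 62 mm long rising at 30 degrees to this lip, so jars roll out only when the tilt is well past 30 degrees.
- jar_a_center (a point): Centre of the first of two alike loose turned-brass jars, a cylinder 40 mm in diameter and 92 mm long, 0.09 kg, its own x along its length; it lies on its side in the pan, across it (parallel to the hinge), next to the ramp.
- jar_b_center (a point): Centre of the second jar, same as the first, lying behind it next to the pan's back wall.
- hammer: Bystander: hammer 200 mm long lying on the left of the bench, past the pan; origin under its middle. Leave alone.
- bowl: Bystander: copper bowl 110 mm across, 45 mm high, on the far side of the station; origin under its centre. Leave alone.
- case: Bystander: black spectacle case 75 x 160 x 45 mm on the near left of the bench; origin under its centre. Leave alone.

How it is judged:
By the outcome, as a careful person would: the job done as asked, in the order asked, and still so for the second after the job is handed in, with the robot touching nothing.
It also fails if it takes over 58 s, if anything falls off the work surface, if the arm or the gripper's body presses on something with over 40 N, if the wrist force passes 120 N, or if a joint passes its speed limit or range.

## Robot

A 6-joint arm with a two-finger parallel gripper is mounted at the origin on the work surface. World frame = base frame: x ahead of the robot, y to its left, z up, the work surface at z = 0. Lengths are in mm, angles in rad, forces in N, time in s.
With the tool pointing down it reaches from about 300 to 775 mm from the base axis. Payload 14.6 kg.
Tool frame: the origin (TCP) lies between the finger pads; the fingertips stand 19 mm ahead of it and the grasp point (between the pads) is the TCP; x points along the fingers, y is the direction in which the jaws open and shut, and the axes are right-handed (so a half turn about x gives the same grasp; the last joint's range is limited). The gripper opens to 94 mm and grips with 3 to 60 N. Pads are 16 mm wide; open, the fingers measure 119 mm over their backs; the gripper's body (75 mm by 177 mm) begins 78 mm behind the grasp point.
Start: joints at [1.198, 0.3, 1.521, -0, 1.321, -0.067], TCP at [165.578, 524.474, 224.446] pointing down, gripper open.
Joint ranges: [-3.03, 3.03], [-0.79, 2.21], [0.23, 2.52], [-1.04, 4.18], [0, 3.07], [-2.55, 2.55]. Speed limits (rad/s): [2.22, 2.22, 2.57, 3.14, 3.14, 3.14].

## Interface

Orientations are given as [roll, pitch, yaw] about the fixed x, y, z axes, in that order (R = Rz(yaw) Ry(pitch) Rx(roll)).
In Python, from cell import manip gives the robot as it stands.
- The arm moves only by the tool jog_arm, never from a script. Its argument "series" is one flat list of numbers, 7 for each row, row after row: the turn, a rotation vector about the world's x, y, z in rad, then the shift along the world's x, y, z in m, then the opening, from -1 (shut) to 1 (fully open). A call has 1 to 20 rows; each row is the pose to reach, as a shift and turn from the pose commanded when the call began; what a row does not reach only later rows make up. A row lasts 1/8 s, in which the tool goes at most 62.5 mm and 10.7 degrees, less where a joint would pass 70% of its speed; a pose out of reach is approached as far as the arm can. A call with a gripper value outside its range is refused whole. The fingers move at their own pace and stop on an object; "squeeze" is the grip in N (left out, the last holds). Time passes only in rows, so rows that repeat a pose let the fingers close. It gives the time, the measured TCP pose, the force and the opening at its end, in the units of the state.
- manip.read_state(): the state, without advancing time (a new reading comes with each control period).
- manip.camera(name): name is "scene" or "side" or "wrist"; returns a dict with "color" (384x512x3 uint8, blue, green, red), "range_z" (384x512 float32, mm along the optical axis (not along the pixel's ray), 0 where there is no reading), "fx", "fy", "cx", "cy" (pixels), "pose" (4x4, takes a point from camera to world coordinates); the wrist camera has in their place "mount" (4x4, takes a point from camera to tool coordinates, whose origin is the TCP and whose axes are the tool frame's). Camera axes: x right, y down, z forward; pixel columns grow to the right and rows downward; lengths in mm; the calibration is good to about 2 mm. The wrist camera is an equidistant fisheye: a pixel r from the principal point sees the ray r / f radians off the axis. A picture is of the moment at which its call begins: read the wrist's pose just before it.
- manip.sign_off(): hands the job in, once; it reports no verdict.
The state is a dict: "clock": time; "joints": joint angles; "qd": joint speeds; "effort": joint torques, N m; "eef_pos": TCP position; "eef_rot": TCP orientation; "wrist_force": force on the tool from outside, world axes, zero at the start; "moment": the same for the moment, N m; "finger_gap": finger opening in mm.
Only numpy, scipy, OpenCV 4.12 (cv2) and the standard library are available. Lean on these libraries where they do the work, as an engineer would, in place of code of your own. Each camera call takes 0.05 s, during which the arm holds its last target.

## Working session

There is one attempt and no reset: what is moved stays moved. The work goes in short steps, Python scripts to look and compute and a tool call to move; the robot and the scene stay as the last step left them, time stands still between calls to the robot, and variables do not carry over. Pictures are saved under pics/ and viewed, and the job is handed in when it is done.

Besides the shell and the picture viewer there is one more tool, called after "Call:" as a command line: name --argument value ..., lists and objects as JSON in quotes. jog_arm: Moves the arm, as the interface text tells. Its arguments: {"type":"object","properties":{"series":{"type":"array","items":{"type":"number"}},"squeeze":{"type":"number"}},"required":["series"]}

```bash
mkdir -p pics; ls
cat > h.py <<'E'
import numpy as np, cv2
from cell import manip
def cam(n,save=None):
    c=manip.camera(n)
    if save: cv2.imwrite('pics/'+save,c['color'])
    return c
def pts(c):
    z=c['range_z'];v,u=np.indices(z.shape)
    P=np.stack([(u-c['cx'])/c['fx']*z,(v-c['cy'])/c['fy']*z,z],-1)
    T=np.array(c['pose']);return P@T[:3,:3].T+T[:3,3]
E
python3 - <<'E'
from h import *
print(manip.read_state())
for n in ['scene','side']:
    c=cam(n,n+'0.png'); np.savez(n+'0.npz',**c); print(n,c['fx'],c['cx'],c['cy'],np.array(c['pose']).round(3))
E
```

```text
pics
{'clock': 0.0, 'joints': array([ 1.19843569e+00,  3.00489523e-01,  1.52161571e+00, -6.34315815e-05,
        1.32070550e+00, -6.65693590e-02]), 'qd': array([-1.26718733e-04,  8.90303509e-04, -2.36609269e-05, -6.40564025e-05,
        4.50341631e-04,  4.16462951e-04]), 'effort': array([-3.23398643e-03, -5.31807268e+01, -3.52729905e+01,  7.07159517e-02,
        2.44596071e-02, -1.13248911e-04]), 'eef_pos': array([165.48394257, 524.24414709, 223.86156895]), 'eef_rot': array([-1.58696921,  1.5695767 , -1.89274475]), 'wrist_force': array([-0.71855214, -0.22867671,  0.10255939]), 'moment': array([-0.04323338, -0.02572188,  0.03176378]), 'finger_gap': 94.16358753219872}
scene 484.5102846736959 261.5341092549397 197.11872837804486 [[ 5.550000e-01  6.020000e-01 -5.730000e-01  1.288855e+03]
 [ 8.310000e-01 -4.100000e-01  3.750000e-01 -3.950120e+02]
 [-9.000000e-03 -6.850000e-01 -7.290000e-01  1.133901e+03]
 [ 0.000000e+00  0.000000e+00  0.000000e+00  1.000000e+00]]
side 356.69320795448084 246.68172426800024 188.1265776213168 [[ 9.36000e-01 -1.85000e-01  2.98000e-01  2.09986e+02]
 [-3.51000e-01 -4.95000e-01  7.95000e-01 -5.90477e+02]
 [ 1.00000e-03 -8.49000e-01 -5.28000e-01  6.41547e+02]
 [ 0.00000e+00  0.00000e+00  0.00000e+00  1.00000e+00]]
```

View pics/scene0.png

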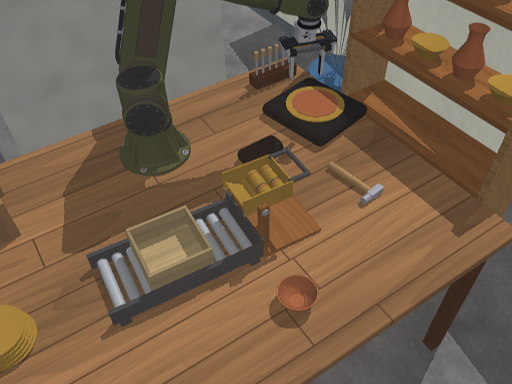

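View pics/side0.png

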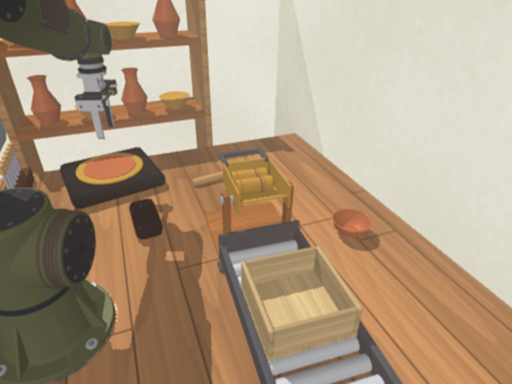

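The scene view shows the crate at about (170,245) on the rollers, the end stop near (250,230), and the pan with both jars at (262,182). The handle is at (293,165), the case at (260,150), the hammer at (355,182) and the bowl at (297,292). Next I'll measure them using depth.

Run:
```python
from h import *
for n,boxc in [('scene',((120,200),(215,290))),('side',((235,240),(365,365)))]:
    c=dict(np.load(n+'0.npz')); P=pts(c)
    hsv=cv2.cvtColor(c['color'],cv2.COLOR_BGR2HSV)
    (u0,v0),(u1,v1)=boxc
    m=np.zeros(P.shape[:2],bool);m[v0:v1,u0:u1]=1
    rim=m&(abs(P[...,2]-119)<4)&(hsv[...,1]>40)
    q=P[rim][:,:2].astype(np.float32)
    print(n,'rim',len(q),cv2.minAreaRect(q),np.median(P[rim][:,2]))
    # world-map rendering: handle: z 195..225 dark
    hb={'scene':((268,140),(315,190)),'side':((212,142),(275,170))}[n]
    (u0,v0),(u1,v1)=hb
    m=np.zeros(P.shape[:2],bool);m[v0:v1,u0:u1]=1
    h=m&(P[...,2]>200)&(P[...,2]<225)&(hsv[...,1]<90)
    q=P[h]; print('handle',len(q),q.mean(0),q.max(0),q.min(0),cv2.minAreaRect(q[:,:2].astype(np.float32)))
    # dark rails
    r=(P[...,2]>56)&(P[...,2]<66)&(hsv[...,2]<90)
    if n=='scene': r[:, :85]=0; r[:,270:]=0; r[:190]=0
    else: r[:, :215]=0; r[:215]=0
    q=P[r][:,:2].astype(np.float32);print('rails',len(q),cv2.minAreaRect(q))
    r=(P[...,2]>82)&(P[...,2]<88)&(hsv[...,2]<90)
    if n=='scene': r[:, :190]=0; r[:,270:]=0; r[:190]=0
    else: r[:, :215]=0; r[:215]=0;r[:,310:]=0
    q=P[r][:,:2].astype(np.float32);print('stop',len(q),cv2.minAreaRect(q) if len(q) else 0)
for n,uvs in [('scene',[(278,150),(290,148),(308,180),(293,163),(280,172)]),('side',[(223,155),(266,152),(245,152)])]:
    c=dict(np.load(n+'0.npz')); P=pts(c)
    for u,v in uvs: print(n,u,v,P[v,u].round())
    (a,b,cc,d)=(215,130,330,290) if n=='scene' else (190,130,310,260)
    cv2.imwrite(f'pics/z{n}.png',cv2.resize(c['color'][b:d,a:cc],None,fx=5,fy=5)[:600,:800] if 0 else cv2.resize(c['color'][b:d,a:cc],None,fx=3.7,fy=3.7,interpolation=2))
```

```text
scene rim 800 ((477.226318359375, -164.74090576171875), (179.96192932128906, 183.67173767089844), 85.66876983642578) 119.22719810762516
handle 311 [507.04217264 219.70657547 215.6141828 ] [568.49019071 246.93748062 224.32826053] [442.09829428 174.25491512 206.78588869] ((504.93743896484375, 210.91543579101562), (69.29412841796875, 126.2763900756836), 87.85631561279297)
rails 1330 ((477.63482666015625, -138.78421020507812), (466.81494140625, 220.088623046875), 85.90618133544922)
stop 172 ((493.4053955078125, 74.59630584716797), (38.087440490722656, 214.61956787109375), 86.08984375)
side rim 1555 ((473.67877197265625, -166.14395141601562), (181.3654327392578, 180.3789825439453), 85.96294403076172) 118.70429875532386
handle 288 [499.74102523 221.03412034 212.95302718] [560.2442438  243.43674434 217.87692931] [436.72593045 169.15267278 204.17689718] ((498.9130859375, 207.13572692871094), (67.98035430908203, 123.39224243164062), 85.5604019165039)
rails 628 ((471.7892761230469, -150.71888732910156), (420.75054931640625, 211.91900634765625), 85.95667266845703)
stop 156 ((487.0142517089844, 58.62407684326172), (9.95468807220459, 206.7187042236328), 85.3193359375)
scene 278 150 [264. 345.  27.]
scene 290 148 [257. 403.   3.]
scene 308 180 [418. 359.  -0.]
scene 293 163 [322. 368.  -1.]
scene 280 172 [508. 178. 206.]
side 223 155 [451. 233. 213.]
side 266 152 [745. 612.  -2.]
side 245 152 [514. 233. 211.]
```

View pics/zscene.png

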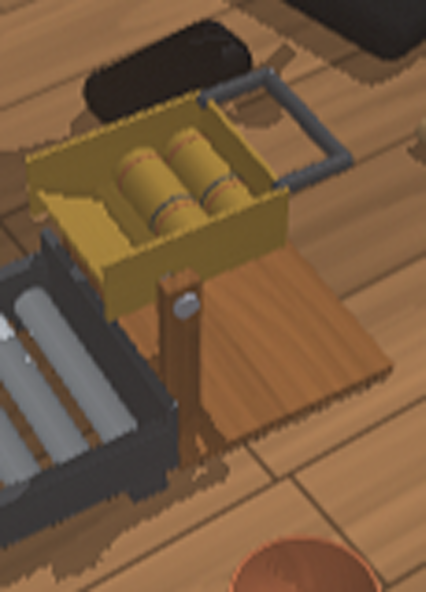

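View pics/zside.png

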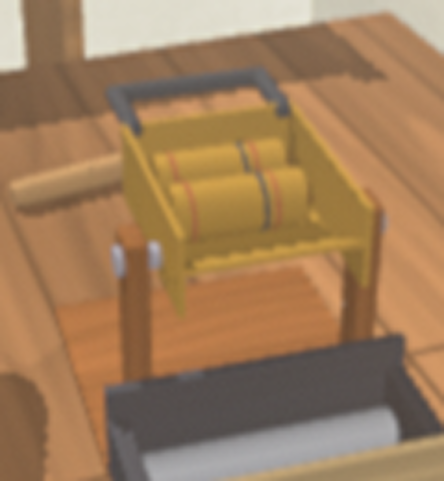

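Run:
```python
from h import *
from scipy.spatial.transform import Rotation as R
s=manip.read_state(); M=R.from_euler('xyz',s['eef_rot']).as_matrix(); print(M.round(3))
yaw=np.radians(-4.1);ex=np.array([np.cos(yaw),np.sin(yaw)]);ey=np.array([-ex[1],ex[0]])
for n in ['scene','side']:
    c=dict(np.load(n+'0.npz')); P=pts(c); hsv=cv2.cvtColor(c['color'],cv2.COLOR_BGR2HSV)
    S=np.stack([P[...,:2]@ex,P[...,:2]@ey],-1)
    h=(hsv[...,1]<110)&(P[...,2]>208)&(P[...,2]<225)&(P[...,0]>400)&(P[...,0]<620)&(P[...,1]>205)&(P[...,1]<270)
    a=S[h]; lo,hi=np.percentile(a[:,0],[1,99]); mid=h&(abs(S[...,0]-(lo+hi)/2)<40)
    b=S[mid]; k=(lo+hi)/2; pf=np.polyfit(b[:,0],b[:,1],1)
    cen=np.array([k,np.median(b[:,1])]); print(n,'handle',len(a),lo,hi,'yr',np.percentile(b[:,1],[2,50,98]),'world',cen[0]*ex+cen[1]*ey,'ztop',np.percentile(P[mid][:,2],[5,50,95]),pf)
    q=(hsv[...,2]<100)&(hsv[...,1]<110)&(P[...,2]>78)&(P[...,2]<90)&(P[...,1]>20)&(P[...,1]<100)&(P[...,0]>370)&(P[...,0]<610)
    a=S[q];print('stop',len(a),np.percentile(a,[1,50,99],axis=0).round(1).tolist())
    for nm,x0,x1,y0,y1,zz in [('jars+pan',400,600,60,215,230)]:
        pass
```

```text
[[-0.     0.301  0.954]
 [-0.001  0.954 -0.301]
 [-1.    -0.001 -0.   ]]
scene handle 236 426.3305071191988 549.4562946414547 yr [264.31086228 269.85652493 278.6466073 ] world [505.93882763 234.28277223] ztop [210.5331071  216.60304021 219.8560432 ] [6.07357770e-03 2.67505264e+02]
stop 229 [[383.3, 90.7], [501.7, 95.5], [593.0, 102.9]]
side handle 206 421.3325275300208 541.132918097136 yr [262.77840113 266.67158101 274.33570905] world [499.06748033 231.58220074] ztop [208.49595735 213.26817175 216.4620642 ] [-6.52496221e-03  2.70470952e+02]
stop 291 [[380.4, 88.7], [477.1, 92.1], [584.0, 100.9]]
```

Call:
jog_arm --series '[0,0,0,0,0,0.06,1,0,0,0,0,0,0.115,1,0,0,-0.67,0.285,-0.374,0.115,1,0,0,-0.67,0.285,-0.374,0.115,1,0,0,-0.67,0.285,-0.374,0.115,1,0,0,-0.67,0.285,-0.374,0.115,1,0,0,-0.67,0.285,-0.374,0.115,1,0,0,-0.67,0.285,-0.374,0.115,1,0,0,-0.67,0.285,-0.374,0.115,1,0,0,-0.67,0.285,-0.374,0.115,1,0,0,-1.337,0.3,-0.828,0.03,1,0,0,-1.337,0.3,-0.828,0.03,1,0,0,-1.337,0.3,-0.828,0.03,1,0,0,-1.337,0.3,-0.828,0.03,1,0,0,-1.337,0.3,-0.828,0.03,1,0,0,-1.337,0.3,-0.828,0.03,1,0,0,-1.337,0.3,-0.828,0.03,1,0,0,-1.337,0.3,-0.828,0.03,1,0,0,-1.337,0.3,-0.828,0.03,1]'

```text
clock: 2.48
eef_pos: [465.3, -304.1, 253.6]
eef_rot: [-2.19, 1.569, 2.449]
wrist_force: [-0.4, 1.1, -0.5]
finger_gap: 93.9
```

Call:
jog_arm --series '[0,0,0,0,0,-0.06,1,0,0,0,0,0,-0.12,1,0,0,0,0,0,-0.162,1,0,0,0,0,0,-0.162,1,0,0,0,0.001,0.015,-0.162,1,0,0,0,0.002,0.03,-0.162,1,0,0,0,0.003,0.04,-0.162,1,0,0,0,0.0035,0.05,-0.162,1,0,0,0,0.004,0.06,-0.162,1,0,0,0,0.005,0.07,-0.162,1,0,0,0,0.006,0.08,-0.162,1,0,0,0,0.0065,0.09,-0.162,1,0,0,0,0.007,0.1,-0.162,1,0,0,0,0.008,0.11,-0.162,1,0,0,0,0.0085,0.12,-0.162,1,0,0,0,0.009,0.13,-0.162,1,0,0,0,0.01,0.14,-0.162,1,0,0,0,0.011,0.15,-0.162,1,0,0,0,0.011,0.155,-0.162,1,0,0,0,0.0115,0.16,-0.162,1]'

```text
clock: 4.97
eef_pos: [477.1, -143.2, 92.5]
eef_rot: [-0.724, 1.571, -2.367]
wrist_force: [-1.6, -1.3, 0.6]
finger_gap: 93.7
```

Run:
```python
from h import *
cam('scene','s1.png');cam('side','d1.png')
print(manip.read_state()['wrist_force'])
```

```text
[-0.0255703  -0.35977801  0.63383215]
```

View pics/s1.png

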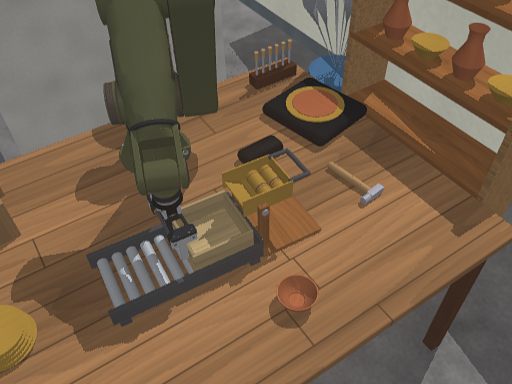

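View pics/d1.png

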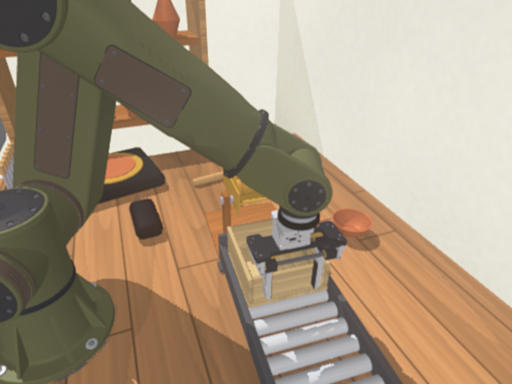

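The crate has followed the fingers and its far edge is close to the stop at about (250,225) in the scene view. I'll push the rest slowly until the force rises.

Call:
jog_arm --series '[0,0,0,0.0002,0.003,0,1,0,0,0,0.0004,0.005,0,1,0,0,0,0.0005,0.007,0,1,0,0,0,0.0006,0.008,0,1,0,0,0,0.0006,0.009,0,1,0,0,0,0.0006,0.009,0,1]'

```text
clock: 5.82
eef_pos: [477.7, -134.4, 92.5]
eef_rot: [-2.565, 1.571, 2.076]
wrist_force: [0.2, -0.3, -0.8]
finger_gap: 93.8
```

Call:
jog_arm --series '[0,0,0,0.0001,0.001,0,1,0,0,0,0.0001,0.002,0,1,0,0,0,0.0002,0.003,0,1,0,0,0,0.0002,0.003,0,1]'

```text
clock: 6.32
eef_pos: [477.7, -132.6, 92.5]
eef_rot: [0.045, 1.569, -1.599]
wrist_force: [-2.0, -11.5, -0.8]
finger_gap: 94.1
```

Call:
jog_arm --series '[0,0,0,0,-0.004,0,1,0,0,0,-0.001,-0.015,0,1,0,0,0,-0.002,-0.035,0,1,0,0,0,-0.002,-0.035,0.06,1,0,0,0,-0.002,-0.035,0.12,1,0,0,0,-0.002,-0.035,0.18,1,0,0,0,-0.002,-0.035,0.238,1,0,0,0,-0.002,-0.035,0.238,1,0,0,1.571,0.024,0.365,0.238,0.06,0,0,1.571,0.024,0.365,0.238,0.06,0,0,1.571,0.024,0.365,0.238,0.06,0,0,1.571,0.024,0.365,0.238,0.06,0,0,1.571,0.024,0.365,0.238,0.06,0,0,1.571,0.024,0.365,0.238,0.06,0,0,1.571,0.024,0.365,0.238,0.06,0,0,1.571,0.024,0.365,0.238,0.06,0,0,1.571,0.024,0.365,0.238,0.06,0,0,1.571,0.024,0.365,0.238,0.06]'

```text
clock: 8.57
eef_pos: [501.9, 233.2, 329.3]
eef_rot: [-2.737, 1.569, -2.809]
wrist_force: [-0.7, -0.7, 0.5]
finger_gap: 49.9
```

Run:
```python
from h import *
s=manip.read_state(); np.save('s2.npy',s,allow_pickle=True)
w=cam('wrist','w2.png'); np.savez('w2.npz',**w)
for n,f in [('scene','s2.png'),('side','d2.png')]:
    c=cam(n,f);np.savez(n+'2.npz',**c)
print(s['eef_pos'],s['eef_rot'],s['finger_gap'],w['fx'],w['cx'],w['cy'],np.array(w['mount']).round(3))
```

```text
[501.86275354 233.24143421 329.25530014] [-2.73689063  1.569084   -2.80918688] 49.88826447315194 297.3186396354542 252.51633001601877 191.57923590567634 [[-0.00000e+00 -2.48000e-01  9.69000e-01 -1.60067e+02]
 [ 1.00000e+00 -1.00000e-03  0.00000e+00  1.11000e+00]
 [ 1.00000e-03  9.69000e-01  2.48000e-01 -7.25970e+01]
 [ 0.00000e+00  0.00000e+00  0.00000e+00  1.00000e+00]]
```

View pics/w2.png

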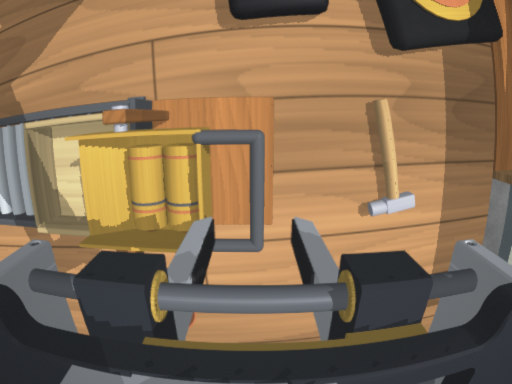

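View pics/d2.png

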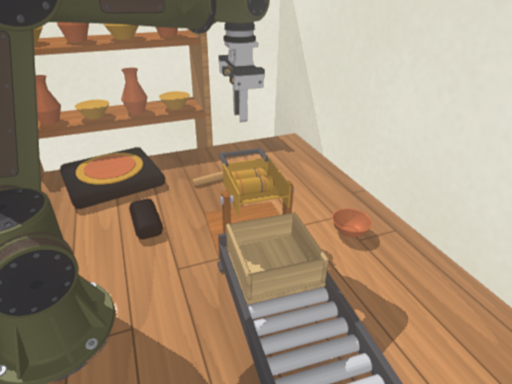

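View pics/s2.png

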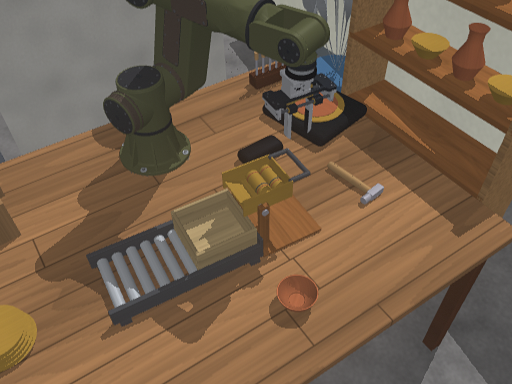

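The wrist view shows the handle bar vertical at u≈257, from v≈130 to 250, with the pan to its left and the crate beyond. The scene and side views show the crate up against the stop. I'll now measure the handle position and the crate.

```bash
cat >> h.py <<'E'
from scipy.spatial.transform import Rotation as Ro
yaw=np.radians(-4.1);EX=np.array([np.cos(yaw),np.sin(yaw)]);EY=np.array([-EX[1],EX[0]])
def wray(w,s,u,v,z):
    T=np.eye(4);T[:3,:3]=Ro.from_euler('xyz',s['eef_rot']).as_matrix();T[:3,3]=s['eef_pos'];T=T@w['mount']
    a=(np.asarray(u)-w['cx'])/w['fx'];b=(np.asarray(v)-w['cy'])/w['fy'];r=np.hypot(a,b)+1e-9
    d=np.stack([a/r*np.sin(r),b/r*np.sin(r),np.cos(r)],-1)@T[:3,:3].T
    return T[:3,3]+d*((z-T[2,3])/d[...,2])[...,None]
E
python3 - <<'E'
from h import *
s=np.load('s2.npy',allow_pickle=True).item();w=dict(np.load('w2.npz'))
print([wray(w,s,np.array(257.),np.array(float(v)),210).round(1) for v in (131,160,190,220,244)])
hsv=cv2.cvtColor(w['color'],cv2.COLOR_BGR2HSV)
m=(hsv[...,1]<90)&(hsv[...,2]<110);
for v in (150,180,210):
    u=np.where(m[v,235:285])[0]+235; p=wray(w,s,np.array([u.min(),u.max()]).astype(float),np.array([v,v]).astype(float),212); print(v,u.min(),u.max(),p.round(1).tolist(),(p[:,:2]@EY).round(1))
for n,(u0,v0,u1,v1) in [('scene',(165,185,258,275)),('side',(222,210,330,305))]:
    c=dict(np.load(n+'2.npz'));P=pts(c);m=np.zeros(P.shape[:2],bool);m[v0:v1,u0:u1]=1
    hs=cv2.cvtColor(c['color'],cv2.COLOR_BGR2HSV)
    r=m&(abs(P[...,2]-119)<4)&(hs[...,1]>40)
    rr=cv2.minAreaRect(P[r][:,:2].astype(np.float32)); print(n,rr,np.array(rr[0])@EX,np.array(rr[0])@EY)
E
```

```text
[array([442.8, 242.8, 210. ]), array([470.3, 240.9, 210. ]), array([499.5, 238.8, 210. ]), array([530.3, 236.7, 210. ]), array([556.5, 234.9, 210. ])]
150 250 263 [[460.1, 235.0, 212.0], [460.9, 247.1, 212.0]] [267.3 279.5]
180 250 263 [[488.7, 232.9, 212.0], [489.6, 245.2, 212.0]] [267.2 279.6]
210 250 263 [[518.7, 230.6, 212.0], [519.6, 243.3, 212.0]] [267.1 279.8]
scene ((488.0430908203125, -33.14665985107422), (180.63491821289062, 186.01136779785156), 85.5372314453125) 489.1639840793669 1.8320033644761153
side ((484.4256896972656, -17.853897094726562), (216.52993774414062, 179.94329833984375), 85.7357177734375) 484.4624472171549 16.826993685920662
```

Call:
jog_arm --series '[0,0,0,0,0.003,-0.05,0.06,0,0,0,0,0.003,-0.09,0.06,0,0,0,0,0.003,-0.11,0.06,0,0,0,0,0.003,-0.119,0.06,0,0,0,0,0.003,-0.119,0.06,0,0,0,0,0.003,-0.119,-0.7,0,0,0,0,0.003,-0.119,-0.7,0,0,0,0,0.003,-0.119,-0.8,0,0,0,0,0.003,-0.119,-0.8,0,0,0,0,0.003,-0.119,-0.8,0,0,0,0,0.003,-0.119,-0.8]' --squeeze 20

```text
clock: 10.1
eef_pos: [502.0, 237.1, 211.7]
eef_rot: [1.183, 1.569, 1.111]
wrist_force: [0.2, 5.3, 0.2]
finger_gap: 13.4
```

Run:
```python
from h import *
s=manip.read_state();print(s['clock'],s['eef_pos'],s['wrist_force'],s['moment'],s['finger_gap'])
cam('scene','s3.png');w=cam('wrist','w3.png')
```

```text
10.1 [501.95221182 237.07723799 211.67480082] [0.21606258 5.32295003 0.23593809] [ 0.97559033 -0.1821956   0.00482486] 13.35118860954924
```

View pics/w3.png

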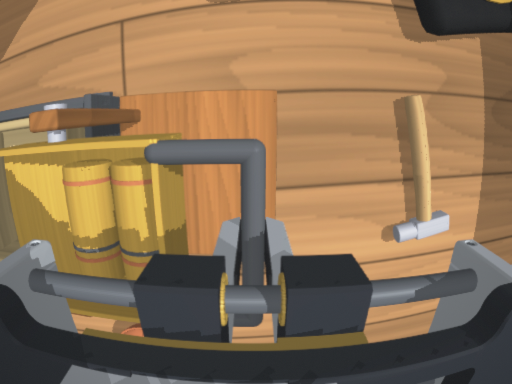

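View pics/s3.png

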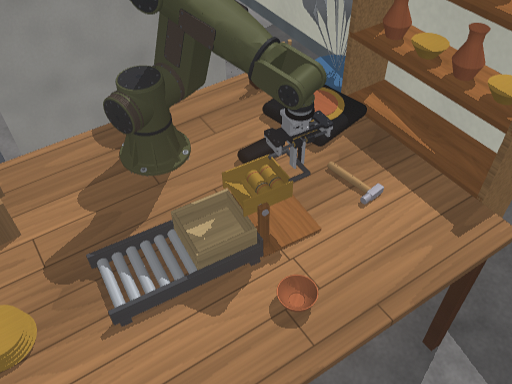

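The pinch holds with a 13.4 mm gap, the pads sit either side of the bar, and the crate is at the stop. Next I'll compute the arc.

Run:
```python
from h import *
f0=np.arctan2(40,155)
for t in np.r_[np.arange(2.5,46,2.5),46]:
    a=f0+np.radians(t);ds=160.1*np.cos(a)-155;dz=160.1*np.sin(a)-40
    print(t,(ds*EY/1000).round(4),round(dz/1000,4))
```

```text
2.5 [-0.0001 -0.0019] 0.0067
5.0 [-0.0003 -0.004 ] 0.0134
7.5 [-0.0005 -0.0065] 0.0199
10.0 [-0.0007 -0.0093] 0.0263
12.5 [-0.0009 -0.0123] 0.0326
15.0 [-0.0011 -0.0156] 0.0388
17.5 [-0.0014 -0.0191] 0.0448
20.0 [-0.0016 -0.023 ] 0.0506
22.5 [-0.0019 -0.027 ] 0.0563
25.0 [-0.0022 -0.0313] 0.0618
27.5 [-0.0026 -0.0359] 0.0671
30.0 [-0.0029 -0.0406] 0.0722
32.5 [-0.0033 -0.0456] 0.077
35.0 [-0.0036 -0.0508] 0.0817
37.5 [-0.004  -0.0562] 0.0861
40.0 [-0.0044 -0.0618] 0.0903
42.5 [-0.0048 -0.0676] 0.0942
45.0 [-0.0053 -0.0735] 0.0979
46.0 [-0.0054 -0.0759] 0.0993
```

Call:
jog_arm --series '[0,0,0,-0.0001,-0.0019,0.0067,-0.8,0,0,0,-0.0003,-0.004,0.0134,-0.8,0,0,0,-0.0005,-0.0065,0.02,-0.8,0,0,0,-0.0007,-0.0093,0.0263,-0.8,0,0,0,-0.0009,-0.0123,0.0326,-0.8,0,0,0,-0.0011,-0.0156,0.0388,-0.8,0,0,0,-0.0014,-0.0191,0.0448,-0.8,0,0,0,-0.0016,-0.023,0.0506,-0.8,0,0,0,-0.0019,-0.027,0.0563,-0.8,0,0,0,-0.0022,-0.0313,0.0618,-0.8]' --squeeze 25

```text
clock: 11.45
eef_pos: [499.8, 207.2, 274.2]
eef_rot: [1.27, 1.566, 1.199]
wrist_force: [2.0, 16.9, 1.9]
finger_gap: 13.6
```

Run:
```python
from h import *
s=manip.read_state();print(s['clock'],s['eef_pos'],s['wrist_force'],s['moment'],s['finger_gap'])
w=cam('scene','s4.png');
```

```text
11.45 [499.76555113 207.20742568 274.15936927] [ 1.98698281 16.92704776  1.89045558] [ 3.20558215 -0.2556203  -0.01285265] 13.600087026312325
```

View pics/s4.png

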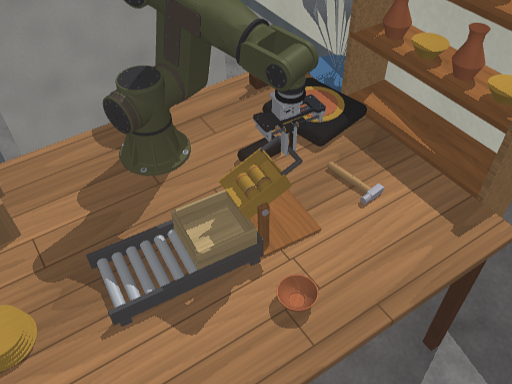

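Call:
jog_arm --series '[0,0,0,-0.0004,-0.0026,0.0053,-0.8,0,0,0,-0.0007,-0.0073,0.0104,-0.8,0,0,0,-0.0011,-0.0123,0.0152,-0.8,0,0,0,-0.0014,-0.0175,0.0199,-0.8,0,0,0,-0.0018,-0.0229,0.0243,-0.8,0,0,0,-0.0022,-0.0285,0.0285,-0.8,0,0,0,-0.0026,-0.0343,0.0324,-0.8,0,0,0,-0.003,-0.039,0.0355,-0.8,0,0,0,-0.0031,-0.0402,0.0361,-0.8,0,0,0,-0.0031,-0.0402,0.0361,-0.8]'

```text
clock: 12.75
eef_pos: [496.9, 167.3, 312.0]
eef_rot: [0.965, 1.563, 0.895]
wrist_force: [-1.7, 16.2, 16.1]
finger_gap: 13.0
```

Run:
```python
from h import *
s=manip.read_state();print(s['clock'],s['eef_pos'],s['wrist_force'],s['moment'],s['finger_gap'])
w=cam('scene','s5.png');cam('side','d5.png');cam('wrist','w5.png')
```

```text
12.75 [496.90771732 167.31931254 311.96080346] [-1.71168807 16.20450573 16.08875412] [3.37392074 0.34711887 0.02240843] 12.995256707778394
```

View pics/s5.png

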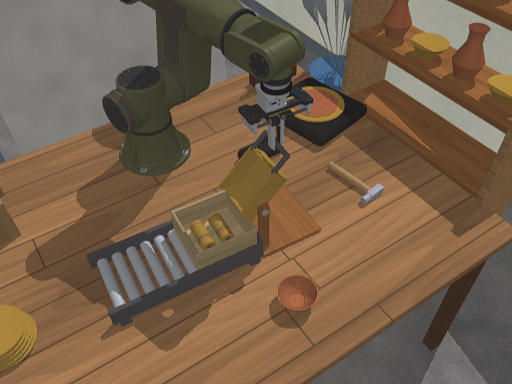

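View pics/d5.png

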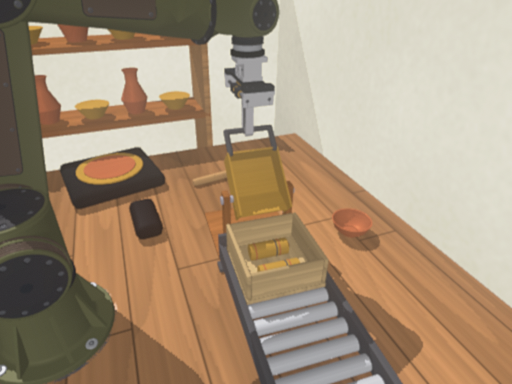

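Both jars are in the crate, at (203,235) and (220,225) in the scene view, the pan is empty and the crate is still at the stop. I'll hold for two seconds with a small outward correction to relieve the force.

Call:
jog_arm --series '[0,0,0,0,0.001,0.001,-0.8,0,0,0,0,0.001,0.001,-0.8,0,0,0,0,0.001,0.001,-0.8,0,0,0,0,0.001,0.001,-0.8,0,0,0,0,0.001,0.001,-0.8,0,0,0,0,0.001,0.001,-0.8,0,0,0,0,0.001,0.001,-0.8,0,0,0,0,0.001,0.001,-0.8,0,0,0,0,0.001,0.001,-0.8,0,0,0,0,0.001,0.001,-0.8,0,0,0,0,0.001,0.001,-0.8,0,0,0,0,0.001,0.001,-0.8,0,0,0,0,0.001,0.001,-0.8,0,0,0,0,0.001,0.001,-0.8,0,0,0,0,0.001,0.001,-0.8,0,0,0,0,0.001,0.001,-0.8]'

```text
clock: 14.9
eef_pos: [496.9, 167.4, 312.0]
eef_rot: [0.904, 1.566, 0.834]
wrist_force: [0.2, 9.9, 9.9]
finger_gap: 13.1
```

Run:
```python
from h import *
s=manip.read_state();print(s['clock'],s['eef_pos'],s['wrist_force'],s['moment'],s['finger_gap'])
c=cam('side','d6.png');P=pts(c);hs=cv2.cvtColor(c['color'],cv2.COLOR_BGR2HSV)
q=P[160:200,242:275].reshape(-1,3); q=q[(q[:,2]>130)&(q[:,2]<330)]
for _ in range(4):
    m=q.mean(0);n=np.linalg.svd(q-m)[2][2];d=abs((q-m)@n);q=q[d<2.5*np.median(d)+.5]
print(len(q),m,n*np.sign(n[2]),'tilt',np.degrees(np.arccos(abs(n[2]))))
f0=np.arctan2(40,155)
a0=f0+np.radians(45)
for t in np.arange(42,-1,-3.):
    a=f0+np.radians(t);print(t,(160.1*(np.cos(a)-np.cos(a0))*EY/1000).round(4),round(160.1*(np.sin(a)-np.sin(a0))/1000,4))
```

```text
14.9 [496.89559672 167.38591711 312.00852506] [0.17215712 9.9118371  9.87975783] [ 2.10248879 -0.02282563  0.03499073] 13.123203887905872
1107 [505.98701778 122.54598491 191.91472119] [-0.04720674 -0.67790897  0.73362862] tilt 42.80853708971106
42.0 [0.0005 0.0071] -0.0044
39.0 [0.001  0.0139] -0.0093
36.0 [0.0015 0.0205] -0.0144
33.0 [0.0019 0.0268] -0.0199
30.0 [0.0024 0.0328] -0.0257
27.0 [0.0028 0.0385] -0.0319
24.0 [0.0031 0.0439] -0.0383
21.0 [0.0035 0.0489] -0.045
18.0 [0.0038 0.0536] -0.052
15.0 [0.0042 0.0579] -0.0591
12.0 [0.0044 0.0618] -0.0665
9.0 [0.0047 0.0654] -0.0741
6.0 [0.0049 0.0685] -0.0819
3.0 [0.0051 0.0712] -0.0898
0.0 [0.0053 0.0735] -0.0979
```

The pan-floor plane fit gives 42.8° and the handle's y travel gives about 43.5°, while its z travel gives about 46.7°. The first two agree that the tilt is slightly short, so I'll add about 2° and hold again.

Call:
jog_arm --series '[0,0,0,-0.0002,-0.003,0.0016,-0.8,0,0,0,-0.0004,-0.0055,0.003,-0.8,0,0,0,-0.0004,-0.0055,0.003,-0.8,0,0,0,-0.0004,-0.0055,0.003,-0.8,0,0,0,-0.0004,-0.0055,0.003,-0.8,0,0,0,-0.0004,-0.0055,0.003,-0.8,0,0,0,-0.0004,-0.0055,0.003,-0.8,0,0,0,-0.0004,-0.0055,0.003,-0.8,0,0,0,-0.0004,-0.0055,0.003,-0.8,0,0,0,-0.0004,-0.0055,0.003,-0.8]'

```text
clock: 16.2
eef_pos: [496.5, 162.2, 315.3]
eef_rot: [0.919, 1.565, 0.848]
wrist_force: [0.6, 12.3, 11.8]
finger_gap: 13.4
```

Run:
```python
from h import *
s=manip.read_state();print(s['clock'],s['eef_pos'],s['wrist_force'],s['moment'],s['finger_gap'])
for n,(v0,v1,u0,u1) in [('side',(160,200,242,275)),('scene',(165,195,240,265))]:
    c=cam(n,n+'7.png');P=pts(c)
    q=P[v0:v1,u0:u1].reshape(-1,3); q=q[(q[:,2]>130)&(q[:,2]<330)]
    for _ in range(6):
        m=q.mean(0);n_=np.linalg.svd(q-m)[2][2];d=abs((q-m)@n_);q=q[d<2.5*np.median(d)+.3]
    print(n,len(q),m,n_*np.sign(n_[2]),'tilt',np.degrees(np.arccos(abs(n_[2]))))
```

```text
16.2 [496.49994397 162.22575338 315.3384519 ] [ 0.6325027  12.2725907  11.82866767] [2.62795872 0.04921118 0.01346012] 13.350964282691471
side 1038 [505.66026586 121.655548   193.50628491] [-0.05250624 -0.7024432   0.70980043] tilt 44.781320053396705
scene 486 [469.1404272  113.7318462  184.01370196] [-0.05380019 -0.67285939  0.73781148] tilt 42.45468053967499
```

View pics/side7.png

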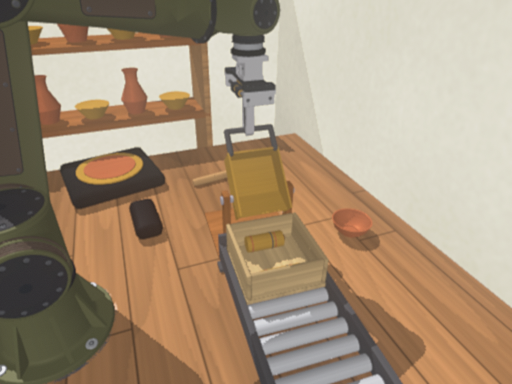

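View pics/scene7.png

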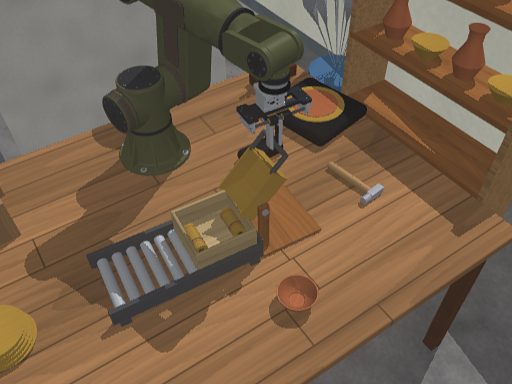

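Both jars are in the crate and the pan reads 44.8° from the side view and 42.5° from the scene view. I'll finish the hold, then lower.

Call:
jog_arm --series '[0,0,0,0,0,0,-0.8,0,0,0,0,0,0,-0.8,0,0,0,0,0,0,-0.8,0,0,0,0,0,0,-0.8,0,0,0,0,0,0,-0.8,0,0,0,0,0,0,-0.8,0,0,0,0,0,0,-0.8,0,0,0,0,0,0,-0.8,0,0,0,0,0,0,-0.8]'

```text
clock: 17.42
eef_pos: [496.5, 162.2, 315.3]
eef_rot: [0.925, 1.565, 0.855]
wrist_force: [-2.0, 12.7, 13.1]
finger_gap: 13.1
```

Call:
jog_arm --series '[0,0,0,0.0009,0.01,-0.0064,-0.8,0,0,0,0.0014,0.017,-0.0115,-0.8,0,0,0,0.0019,0.0235,-0.0167,-0.8,0,0,0,0.0023,0.03,-0.0222,-0.8,0,0,0,0.0028,0.036,-0.028,-0.8,0,0,0,0.0032,0.0415,-0.0342,-0.8,0,0,0,0.0035,0.047,-0.0405,-0.8,0,0,0,0.0039,0.052,-0.0472,-0.8,0,0,0,0.0042,0.0565,-0.0542,-0.8,0,0,0,0.0045,0.061,-0.0615,-0.8,0,0,0,0.0048,0.065,-0.069,-0.8,0,0,0,0.005,0.0685,-0.0765,-0.8,0,0,0,0.0053,0.0715,-0.0843,-0.8,0,0,0,0.0055,0.0745,-0.092,-0.8,0,0,0,0.0055,0.0745,-0.092,-0.8]'

```text
clock: 19.3
eef_pos: [501.8, 235.0, 220.0]
eef_rot: [-2.518, 1.57, -2.59]
wrist_force: [5.6, -0.9, -6.0]
finger_gap: 13.2
```

```bash
cat >> h.py <<'E'
def tilt(n,box,save):
    v0,v1,u0,u1=box
    c=cam(n,save);P=pts(c)
    q=P[v0:v1,u0:u1].reshape(-1,3)
    q=q[(q[:,2]>120)&(q[:,2]<330)]
    for _ in range(6):
        m=q.mean(0);n_=np.linalg.svd(q-m)[2][2];d=abs((q-m)@n_);q=q[d<2.5*np.median(d)+.3]
    n_=n_*np.sign(n_[2]); print(n,len(q),m.round(1),n_.round(3),'tilt',np.degrees(np.arctan2(-n_[:2]@EY,n_[2])))
    return c,P
E
python3 - <<'E'
from h import *
s=manip.read_state();print(s['clock'],s['eef_pos'],s['wrist_force'],s['moment'],s['finger_gap'])
c,P=tilt('scene',(165,185,255,275),'s8.png')
cv2.imwrite('pics/s8z.png',cv2.resize(c['color'][130:290,165:330],None,fx=3.6,fy=3.6,interpolation=2))
c,P=tilt('side',(175,190,240,270),'d8.png')
cv2.imwrite('pics/d8z.png',cv2.resize(c['color'][130:310,190:340],None,fx=3.2,fy=3.2,interpolation=2))
E
```

```text
19.3 [501.75175697 235.02114345 220.01029221] [ 5.60930291 -0.88235447 -5.98827192] [-0.3991974  -1.02879105 -0.00714938] 13.233262196200101
scene 250 [465.2 156.  162.5] [ 0.022 -0.058  0.998] tilt 3.2538927527631687
side 387 [511.5 150.8 160.6] [-0.002 -0.049  0.999] tilt 2.7846368306411637
```

View pics/s8z.png

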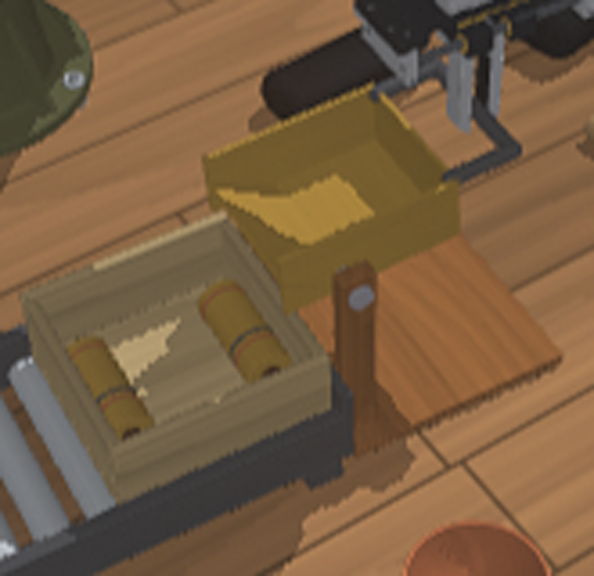

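View pics/d8z.png

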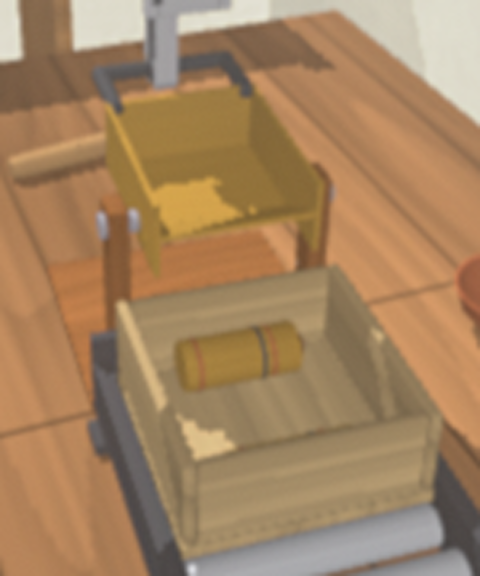

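The pan is at about 3°, with both jars lying in the crate. I'll lower it 8 mm more to level.

Call:
jog_arm --series '[0,0,0,0.0001,0.001,-0.004,-0.8,0,0,0,0.0002,0.002,-0.008,-0.8,0,0,0,0.0002,0.002,-0.008,-0.8,0,0,0,0.0002,0.002,-0.008,-0.8]'

```text
clock: 19.9
eef_pos: [501.9, 237.0, 212.7]
eef_rot: [-2.684, 1.571, -2.756]
wrist_force: [5.0, -2.1, -3.7]
finger_gap: 13.2
```

Run:
```python
from h import *
s=manip.read_state();print(s['clock'],s['eef_pos'],s['wrist_force'],s['moment'],s['finger_gap'])
tilt('scene',(165,185,255,275),'s9.png')
tilt('side',(175,190,240,270),'d9.png')
```

```text
19.9 [501.92499736 237.00451676 212.67641618] [ 5.03844326 -2.06057115 -3.67791442] [-0.57141407 -0.90536963  0.04531667] 13.236187959090069
scene 247 [463.  156.5 159.8] [ 0.055 -0.037  0.998] tilt 1.8825040355590876
side 325 [512.7 150.8 157.4] [-0.004 -0.004  1.   ] tilt 0.22317277422023055
```

Call:
jog_arm --series '[0,0,0,0,0,-0.001,-0.8,0,0,0,0,0,-0.001,-0.8,0,0,0,0,0,-0.001,0.0,0,0,0,0,0,-0.001,0.0,0,0,0,0,0,-0.001,0.0,0,0,0,0,0,-0.001,0.0,0,0,0,0,0,0.02,0.0,0,0,0,0,0,0.06,0.0,0,0,0,0,0,0.12,0.0,0,0,0,0,0,0.16,0.0,0,0,0,0,0,0.16,0.0]'

```text
clock: 21.38
eef_pos: [502.2, 237.2, 376.3]
eef_rot: [0.467, 1.566, 0.395]
wrist_force: [-0.3, 0.4, -0.7]
finger_gap: 47.3
```

Run:
```python
from h import *
s=manip.read_state();print(s['clock'],s['eef_pos'],s['wrist_force'],s['finger_gap'])
c,P=tilt('scene',(165,185,255,275),'s10.png')
C=dict(np.load('scene2.npz'));r=slice(185,275),slice(165,258)
for c_,P_ in ((c,P),(C,pts(C))):
    hs=cv2.cvtColor(c_['color'],cv2.COLOR_BGR2HSV);m=np.zeros(P_.shape[:2],bool);m[r]=1
    q=P_[m&(abs(P_[...,2]-119)<4)&(hs[...,1]>40)][:,:2].astype(np.float32);rr=cv2.minAreaRect(q);print('crate',np.array(rr[0])@EX,np.array(rr[0])@EY)
c,P=tilt('side',(175,190,240,270),'d10.png')
# handle height now vs before
for n,Q,cc in (('now',P,c),('before',pts(dict(np.load('side0.npz'))),dict(np.load('side0.npz')))):
    hs=cv2.cvtColor(cc['color'],cv2.COLOR_BGR2HSV)
    h=(hs[...,1]<110)&(Q[...,2]>200)&(Q[...,2]<230)&(Q[...,0]>450)&(Q[...,0]<550)&(Q[...,1]>225)&(Q[...,1]<260)
    print(n,h.sum(),Q[h].mean(0).round(1))
```

```text
21.375 [502.24190589 237.19625427 376.29313375] [-0.30896266  0.39477333 -0.7342578 ] 47.29260520177855
scene 244 [462.4 156.4 159.3] [ 0.054 -0.046  0.997] tilt 2.4289069906924987
crate 489.13596703556414 1.3068743769915088
crate 489.1639840793669 1.8320033644761153
side 320 [512.5 150.5 157.3] [ 0.003 -0.004  1.   ] tilt 0.24293810120460552
now 181 [499.9 232.2 211.8]
before 178 [499.9 232.1 211.6]
```

View pics/s10.png

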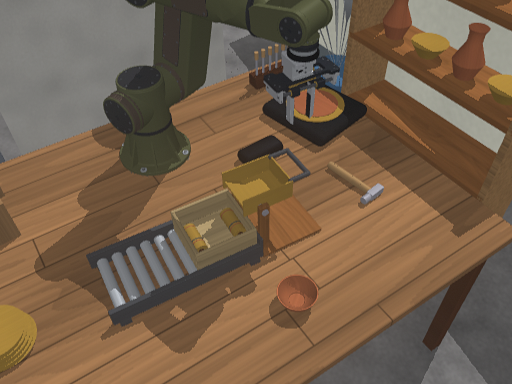

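View pics/d10.png

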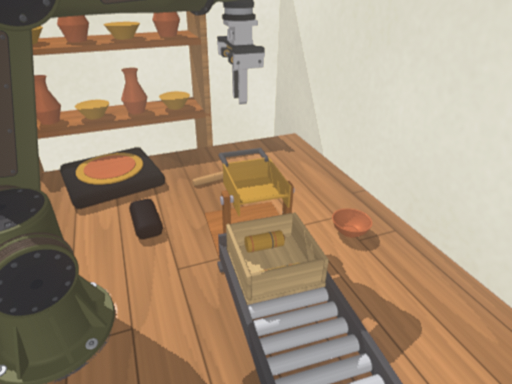

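Run:
```python
from h import *
for n,a,b,(v0,v1,u0,u1) in (('scene','s2.png','s10.png',(225,285,165,225)),('side','d2.png','d10.png',(262,305,235,330))):
    g=[cv2.cvtColor(cv2.imread('pics/'+f),cv2.COLOR_BGR2GRAY).astype(np.float32)[v0:v1,u0:u1] for f in (a,b)]
    print(n,cv2.phaseCorrelate(g[0],g[1],cv2.createHanningWindow(g[0].shape[::-1],cv2.CV_32F)))
    cv2.imwrite(f'pics/cmp_{n}.png',cv2.resize(np.hstack([cv2.imread('pics/'+f)[v0-20:v1+5,u0-5:u1+40] for f in (a,b)]),None,fx=2.8,fy=2.8,interpolation=2))
```

```text
scene ((0.8426797917193625, -0.05283263477334188), 0.4159523277812534)
side ((0.05135557384438272, 0.8817817854293288), 0.8822803788714939)
```

View pics/cmp_side.png

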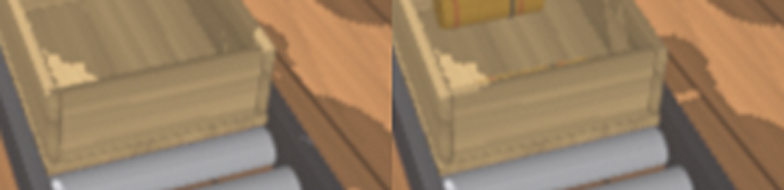

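Run:
```python
from h import *
# back outer rim edge profile shift, column strips (side), using vertical 1D phase/ECC on front face only
A,B=[cv2.cvtColor(cv2.imread('pics/'+f),cv2.COLOR_BGR2GRAY).astype(np.float32) for f in ('d2.png','d10.png')]
for nm,(v0,v1,u0,u1) in {'front face low':(285,303,250,322),'rail(static)':(310,370,225,262),'roller(static)':(300,345,255,350),'near rim right':(255,275,290,330)}.items():
    W=np.eye(2,3,dtype=np.float32)
    try:
        cc,W=cv2.findTransformECC(A[v0:v1,u0:u1],B[v0:v1,u0:u1],W,cv2.MOTION_TRANSLATION,(3,200,1e-5)); print(nm,cc,W[:,2])
    except Exception as e: print(nm,'fail')
c=dict(np.load('side2.npz'));T=c['pose']
R_=np.linalg.inv(T)
def pr(p):
    q=R_[:3,:3]@p+R_[:3,3];return np.array([c['fx']*q[0]/q[2]+c['cx'],c['fy']*q[1]/q[2]+c['cy']])
p=np.array([478,-125,80.]);e=np.array([*EY,0]);print('px per mm along -y:',pr(p-e)-pr(p))
```

```text
front face low 0.9349028179977246 [-0.0868305   0.10163486]
rail(static) 0.9879297816698748 [0.06970656 0.10998368]
roller(static) 0.9872773234996848 [ 0.07152829 -0.0168945 ]
near rim right 0.5597812887324367 [0.22863567 0.6653201 ]
px per mm along -y: [0.18075005 0.34513044]
```

The checks disagree: they put the crate anywhere from 0 to 2.5 mm off the stop after the jars landed. There's plenty of time, so I'll nudge it gently back into firm contact.

Call:
jog_arm --series '[0,0,-1.571,-0.0265,-0.409,-0.046,1,0,0,-1.571,-0.0265,-0.409,-0.046,1,0,0,-1.571,-0.0265,-0.409,-0.046,1,0,0,-1.571,-0.0265,-0.409,-0.046,1,0,0,-1.571,-0.0265,-0.409,-0.046,1,0,0,-1.571,-0.0265,-0.409,-0.046,1,0,0,-1.571,-0.0265,-0.409,-0.046,1,0,0,-1.571,-0.0265,-0.409,-0.046,1,0,0,-1.571,-0.0265,-0.409,-0.046,1,0,0,-1.571,-0.0265,-0.409,-0.046,1,0,0,-1.571,-0.0265,-0.409,-0.1,1,0,0,-1.571,-0.0265,-0.409,-0.16,1,0,0,-1.571,-0.0265,-0.409,-0.22,1,0,0,-1.571,-0.0265,-0.409,-0.265,1,0,0,-1.571,-0.0265,-0.409,-0.284,1,0,0,-1.571,-0.0265,-0.409,-0.284,1,0,0,-1.571,-0.0258,-0.399,-0.284,1,0,0,-1.571,-0.0252,-0.389,-0.284,1,0,0,-1.571,-0.0248,-0.383,-0.284,1,0,0,-1.571,-0.0245,-0.379,-0.284,1]'

```text
clock: 23.98
eef_pos: [477.6, -141.5, 89.7]
eef_rot: [1.269, 1.57, -0.373]
wrist_force: [0.2, -0.2, -0.5]
finger_gap: 94.2
```

Call:
jog_arm --series '[0,0,0,0.0001,0.002,0,1,0,0,0,0.0003,0.004,0,1,0,0,0,0.0004,0.006,0,1,0,0,0,0.0005,0.0075,0,1,0,0,0,0.0006,0.009,0,1,0,0,0,0.0006,0.009,0,1]'

```text
clock: 24.72
eef_pos: [478.0, -133.0, 89.3]
eef_rot: [-1.977, 1.571, 2.663]
wrist_force: [0.7, 0.5, -0.2]
finger_gap: 93.8
```

Call:
jog_arm --series '[0,0,0,0,0.0007,0,1,0,0,0,0.0001,0.0015,0,1,0,0,0,0.0001,0.0015,0,1]'

```text
clock: 25.1
eef_pos: [478.0, -132.6, 89.4]
eef_rot: [0.088, 1.569, -1.555]
wrist_force: [-0.5, -10.6, -0.5]
finger_gap: 93.9
```

Same contact position as before (y = -132.6, about 11 N), so the crate is against the stop. I'll back off gently.

Call:
jog_arm --series '[0,0,0,0,-0.001,0,1,0,0,0,0,-0.002,0,1,0,0,0,0,-0.006,0,1,0,0,0,-0.001,-0.02,0,1,0,0,0,-0.002,-0.04,0,1,0,0,0,-0.002,-0.04,0.06,1,0,0,0,-0.002,-0.04,0.12,1,0,0,0,-0.002,-0.04,0.18,1,0,0,0,-0.002,-0.1,0.24,1,0,0,0,-0.002,-0.16,0.24,1,0,0,0,-0.002,-0.16,0.24,1,0,0,0,-0.002,-0.16,0.24,1]'

```text
clock: 26.6
eef_pos: [475.6, -292.6, 328.7]
eef_rot: [-2.216, 1.57, 2.423]
wrist_force: [-0.0, 0.4, 1.0]
finger_gap: 93.9
```

Run:
```python
from h import *
s=manip.read_state();print(s['clock'],s['eef_pos'],s['wrist_force'],abs(s['qd']).max())
cam('scene','s11.png');cam('side','d11.png')
```

```text
26.6 [ 475.60404112 -292.57688773  328.70981214] [-0.03570375  0.39316457  0.98126166] 0.04114815895137278
```

View pics/s11.png

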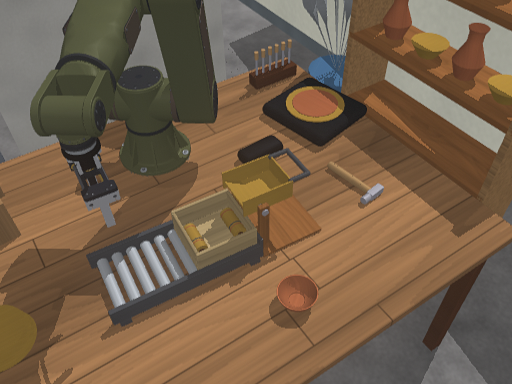

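View pics/d11.png

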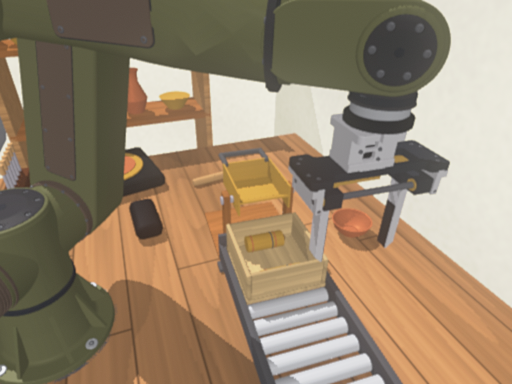

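The crate is at the stop with both jars in it, at (195,237) and (232,221) in the scene view. The pan is level and empty, the other objects haven't moved, and the arm is clear, so I'm handing in.

```bash
python3 -c "
from cell import manip
print(manip.sign_off())"
```

```text
the job is handed in; nothing more can be done
None
```

I pushed the crate to the stop and tilted the pan to about 45°. Both jars rolled into the crate. I then lowered the pan back to level and let go, and handed the job in at about 26.7 s of the 58 s allowed.

**Hold:** The pan stayed tilted in two stages because my first readings disagreed:
- **First stage, about 2.2 s:** the side camera gave 42.8°, the handle's y travel about 43.5° and its z travel about 46.7°.
- **Second stage, about 2.2 s:** I raised it about 2° more. The side camera then read 44.8° and the scene camera 42.5°.

**Level:** After release the side camera read 0.2° and the handle was back within 0.2 mm of its starting height. The scene camera read 2.4°, but its fit used a small, noisy patch, so I didn't act on it.

**Crate:** After the jars landed, the images left it unclear whether the crate had moved up to 2.5 mm off the stop. I nudged it again. It met the stop at the same position as the first push (y = -132.6 mm, about 11 N).

**Last pictures:** Both jars are in the crate at the stop, the pan is empty and level, and the arm is clear. The hammer, bowl and case look unmoved by eye; I did not measure them.

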